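# Refit the adjusting knob of the rolling mill and close it down

### The arm

A 6-joint arm with a two-finger parallel gripper is mounted at the origin on the work surface. World frame = base frame: x ahead of the robot, y to its left, z up, the work surface at z = 0. Lengths are in m, angles in rad, forces in N, time in s.
With the tool pointing down it reaches from about 0.3 to 0.775 m from the base axis. Payload 14.6 kg.
Tool frame: the origin (TCP) lies on the centre line of the jaws, within the pads' length; the fingertips stand 19 mm ahead of it and the grasp point (between the pads) is the TCP; z points along the fingers, y is the direction in which the jaws open and shut (so a half turn about z gives the same grasp; the last joint's range is limited). The gripper opens to 94 mm and grips with 3 to 60 N. Pads are 16 mm wide; open, the fingers measure 119 mm over their backs; the gripper's body (75 mm by 177 mm) begins 78 mm behind the grasp point.
Start: joints at [-1.167, 0.3, 1.521, -0, 1.321, -0.067], TCP at [0.249, -0.49, 0.186] pointing down, gripper open.
Joint ranges: [-3.03, 3.03], [-0.79, 2.21], [0.23, 2.52], [-1.04, 4.18], [0, 3.07], [-2.55, 2.55]. Speed limits (rad/s): [2.22, 2.22, 2.57, 3.14, 3.14, 3.14].

### API

Orientations are given as [roll, pitch, yaw] about the fixed x, y, z axes, in that order (R = Rz(yaw) Ry(pitch) Rx(roll)).
In Python, from station import ctrl gives the robot as it stands. The module is installed in compiled form; this text tells all that it offers.
- The arm moves only by the shell command python3 -m creep 'ROWS' [FORCE]. ROWS is a JSON object of lists of equal length, an entry for each row: "translation": the shift along the world's x, y, z in mm, a list of three; "yaw": the turn about the world's z in rad; "gripper": the closure in counts, from 0 (fully open) to 255 (shut). A call has 1 to 5 rows; each row is the pose to reach, as a shift and turn from the pose measured when the call began; what a row does not reach only later rows make up. A row lasts 1/12 s, in which the tool goes at most 41.7 mm and 7.16 degrees, less where a joint would pass 70% of its speed; a pose out of reach is approached as far as the arm can. A call with a gripper value outside its range is refused whole. The fingers move at their own pace and stop on an object; FORCE is the grip in N (left out, the last holds). Time passes only in rows, so rows that repeat a pose let the fingers close. It gives the time, the measured TCP pose, the force and the opening at its end, in the units of the state.
- ctrl.get_obs(): the state, without advancing time (a new reading comes with each control period).
- ctrl.camera(name): name is "side" or "top" or "wrist"; returns a dict with "pixels" (400x640x3 uint8, red, green, blue), "depth" (400x640 float32, m along the optical axis (not along the pixel's ray), 0 where there is no reading), "fx", "fy", "cx", "cy" (pixels), "dist" ([k1, k2, p1, p2, k3] as OpenCV has them; the pictures are not rectified), "R" (3x3) and "t" (3): a world point X has camera coordinates R X + t; the wrist camera has in their place "tool_from_camera" (4x4, takes a point from camera to tool coordinates, whose origin is the TCP and whose axes are the flange's). Camera axes: x right, y down, z forward; pixel columns grow to the right and rows downward; lengths in m; the calibration is good to about 2 mm. A picture is of the moment at which its call begins: read the wrist's pose just before it.
- ctrl.hand_in(): hands the job in, once; it reports no verdict.
The state is a dict: "time_s": time; "qpos": joint angles; "joint_vel": joint speeds; "tau": joint torques, N m; "ee_pos": TCP position; "eef_rot": TCP orientation; "force": force on the tool from outside, world axes, zero at the start; "moment": the same for the moment, N m; "grip_width": finger opening in m.
Only numpy, scipy, OpenCV 4.12 (cv2) and the standard library are available. Lean on these libraries where they do the work, as an engineer would, in place of code of your own. Each camera call takes 0.05 s, during which the arm holds its last target. There are 200 camera calls.

### The job

The bar knob has come off the rolling mill. Pick it up, set it on the mill's adjusting screw and, pushing down only lightly, turn it slowly clockwise until it drops over the two flats and sits fully home on its seat; then keep turning it clockwise, without forcing it, to the screw's stop, and let go. Leave everything else on the bench where it is.

Things in the scene. Friction and masses are not known exactly. Their poses are not given: they have to be found in the camera images.
- knob: Loose bar knob standing hub down on the bench, 140 g. Round aluminium hub 36 mm in diameter, 27 mm high; on it an upright black grip bar 60 mm long (along the knob's x axis), 14 mm thick (along y), reaching 56 mm above the origin. Origin: centre of the hub's underside, z up. Grip the bar across its 14 mm thickness, fingertips just above the hub.
- bore (a point): Mouth of the keyed bore, in the centre of the knob's underside (same point as the knob's origin). The bore is an oblong 15 mm long along the knob's x axis (so along the grip bar), 9 mm wide and 24 mm deep, its edge chamfered 0.9 mm wide and 2 mm high. A half turn makes no difference.
- mill: Grey compact rolling mill fixed to the bench: base 150 mm (x) by 200 mm (y), two side cheeks, two steel rolls lying along y, a yoke across the top at 150 mm, a steel crank on its -y side. Origin: centre of the underside, x across the rolls, y along the rolls, z up. It carries the adjusting screw, in the middle of the yoke.
- seat (a point): On the mill, on the upright axis of the adjusting screw, at the top face of the round steel seat (44 mm in diameter, 158 mm above the bench) on which the knob's hub rests when fully home. Axes as the mill's.
- tang_top (a point): On the screw's axis 16 mm above the seat: top of the tang, 14 by 8 mm; on it a cone-nosed pilot 7 mm thick, 6 mm high. Off line, the hub rests here; in line within about 5 degrees it drops 16 mm to the seat. Axes are the mill's: the tang's angle is not measured. At the start its 14 mm width points 0.4 to 1.5 rad anticlockwise (from above) of the mill's y axis.
- screw_axis (a point): On the screw's axis at the yoke's top, 8 mm below the seat. The screw turns stiffly (0.1 N m), more than the drag of a hub resting on it under 10 N. Clockwise (from above) it meets a hard stop when the tang's 14 mm width, and so the grip bar of a fitted knob, lies along the mill's y axis; anticlockwise it stops 1.7 rad from there.
- round_knob: Loose round aluminium knob, 44 mm in diameter, 30 mm high, no grip bar, 80 to 95 mm from the bar knob beyond an end of its bar. Not part of the job. Origin: centre of the underside.
- ring_gauge: Loose brass ring, 32 mm outside, 12 mm high, 75 to 90 mm from the bar knob beyond the other end of its bar. Not part of the job. Origin: centre of the underside.
- ring_clamp: Loose wooden ring clamp, a rounded stick 130 x 26 x 22 mm, beyond the mill. Not part of the job. Origin: centre of the underside.
- flux_jar: Loose amber glass jar with steel cap, 48 mm in diameter, 60 mm high, before the mill. Not part of the job. Origin: centre of the underside.
- pliers: Loose pliers with dark handles, about 160 mm long, 13 mm high, at the far side of the bench. Not part of the job. Origin: under the pivot region.
- scrap_tray: Loose open aluminium tray, 80 x 60 x 22 mm, at the far side of the bench. Not part of the job. Origin: centre of the underside.
Things that resemble listed ones, but are neither listed nor needed, are in the scene too. Leave any green look-alike of the knob alone.

How it is judged:
By the outcome, as a careful person would: the job done as asked, in the order asked, and still so for the second after the job is handed in, with the robot touching nothing.
It also fails if it takes over 69 s, if anything falls off the work surface, if the arm or the gripper's body presses on something with over 40 N, if the wrist force passes 120 N, or if a joint passes its speed limit or range.

## Working session

There is one attempt and no reset: what is moved stays moved. The work goes in short steps, Python scripts to look and compute and a shell command to move; the robot and the scene stay as the last step left them, time stands still between calls to the robot, and variables do not carry over. Pictures are saved under pics/ and viewed, about 8 in all and at most 12, crops included, and the job is handed in when it is done.

```bash
mkdir -p pics && cat > h.py <<'E'
import numpy as np, cv2
from station import ctrl
from scipy.spatial.transform import Rotation as Ro
def cam(n):
    o=ctrl.get_obs(); c=ctrl.camera(n)
    K=np.array([[c['fx'],0,c['cx']],[0,c['fy'],c['cy']],[0,0,1]]); d=np.array(c['dist'],float)
    if n=='wrist':
        T=np.eye(4); T[:3,:3]=Ro.from_euler('xyz',o['eef_rot']).as_matrix(); T[:3,3]=o['ee_pos']
        W=T@np.array(c['tool_from_camera'])
    else:
        W=np.eye(4); R=np.array(c['R']); W[:3,:3]=R.T; W[:3,3]=-R.T@np.array(c['t'])
    return c,K,d,W
def rays(uv,K,d):
    p=cv2.undistortPoints(np.array(uv,float).reshape(-1,1,2),K,d).reshape(-1,2)
    return np.c_[p,np.ones(len(p))]
def onplane(uv,z,K,d,W):
    r=rays(uv,K,d)@W[:3,:3].T; s=(z-W[2,3])/r[:,2]
    return W[:3,3]+r*s[:,None]
def bydepth(uv,c,K,d,W):
    r=rays(uv,K,d); z=np.array([c['depth'][int(v),int(u)] for u,v in uv])
    return (r*z[:,None])@W[:3,:3].T+W[:3,3]
def save(n,img): cv2.imwrite('pics/'+n+'.png',cv2.cvtColor(np.ascontiguousarray(img),cv2.COLOR_RGB2BGR))
E
python3 - <<'E'
from h import *
print(ctrl.get_obs())
for n in ['top','side','wrist']:
    c,K,d,W=cam(n); save(n+'0',c['pixels']); np.savez('/tmp/'+n+'0.npz',px=c['pixels'],depth=c['depth'],K=K,d=d,W=W)
    print(n,W[:3,3].round(3),W[:3,2].round(3))
E
```

```text
{'time_s': 0.0, 'qpos': array([-1.16659721e+00,  3.00494604e-01,  1.52155204e+00, -5.48015380e-06,
        1.32067543e+00, -6.66094261e-02]), 'joint_vel': array([-0.00014909, -0.00081305, -0.0003856 ,  0.00144134, -0.00110728,
       -0.00093646]), 'tau': array([ 5.58168667e-04, -5.31817746e+01, -3.52731943e+01,  7.08392146e-02,
        2.44392600e-02, -1.15379298e-04]), 'ee_pos': array([ 0.24937   , -0.48991935,  0.18518573]), 'eef_rot': array([-3.14046538e+00, -6.98781333e-05,  4.70809859e-01]), 'force': array([ 0.20172278,  0.24212692, -1.04961158]), 'moment': array([-0.02040705, -0.0734401 ,  0.00596521]), 'grip_width': 0.09377193973738868}
top [0.413 0.074 0.971] [ 0.186 -0.031 -0.982]
side [0.203 0.623 0.854] [ 0.382 -0.563 -0.734]
wrist [ 0.323 -0.452  0.384] [-0.254 -0.129 -0.959]
```

View pics/top0.png

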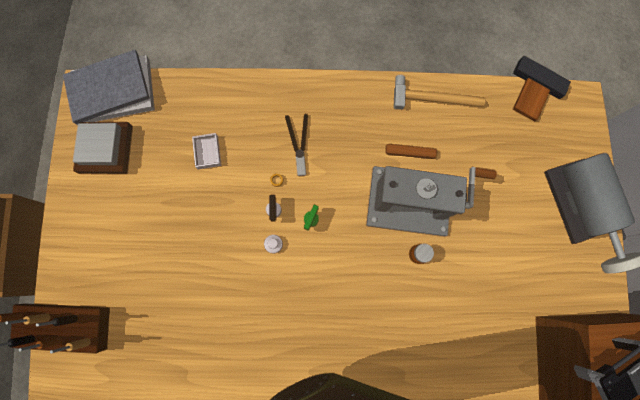

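View pics/side0.png

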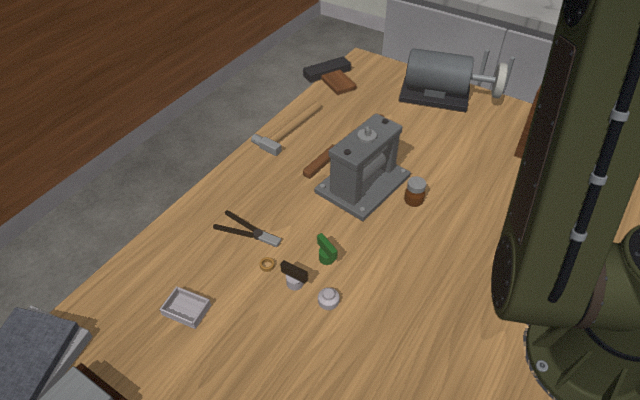

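Top view: black bar knob at about (272,208), round knob (274,244), ring (277,180), green look-alike (311,217), mill yoke with seat at about (427,188). Next I measure these.

```bash
python3 - <<'E'
from h import *
z=np.load('/tmp/top0.npz'); px,D,K,d,W=[z[k] for k in('px','depth','K','d','W')]
hsv=cv2.cvtColor(px,cv2.COLOR_RGB2HSV)
# bar
m=((px.max(2)<60)).astype(np.uint8); roi=np.zeros_like(m); roi[190:230,258:290]=1; m*=roi
n,l,s,c=cv2.connectedComponentsWithStats(m); i=1+np.argmax(s[1:,4]); print(s[i],c[i])
v,u=np.nonzero(l==i); P=onplane(np.c_[u,v],.056,K,d,W)[:,:2]; r=cv2.minAreaRect((P*1000).astype(np.float32)); print('bar',r)
print(cv2.boxPoints(r))
# height map of scene
v,u=np.mgrid[150:260,240:500]; uv=np.c_[u.ravel(),v.ravel()]
class C(dict):pass
P=bydepth(uv,{'depth':D},K,d,W)
def sel(name,zl,zh,x0,x1,y0,y1):
    k=(P[:,2]>zl)&(P[:,2]<zh)&(uv[:,0]>=x0)&(uv[:,0]<x1)&(uv[:,1]>=y0)&(uv[:,1]<y1)
    Q=P[k]; r=cv2.minAreaRect((Q[:,:2]*1000).astype(np.float32)); print(name,k.sum(),Q.mean(0).round(4),np.median(Q[:,2]).round(4),[np.round(a,1) for a in r])
    return Q
sel('barD',.04,.07,255,290,190,230)
sel('yoke',.14,.156,360,480,150,250)
sel('yokeall',.14,.2,360,480,150,250)
sel('seat',.156,.166,405,450,165,210)
sel('tang',.166,.2,405,450,165,210)
sel('round',.015,.05,255,295,232,258)
sel('ring',.006,.03,262,295,170,190)
sel('green',.03,.08,298,325,200,235)
crop=np.hstack([cv2.resize(px[160:215,390:470],None,fx=5,fy=5,interpolation=2),cv2.resize(px[185:240,250:330],None,fx=5,fy=5,interpolation=2)])
save('crop1',crop)
E
```

```text
[270 195   6  26 118] [272.16949153 207.65254237]
bar ((565.8069458007812, 161.81930541992188), (58.6008186340332, 11.553638458251953), 1.6986122131347656)
[[536.34814 166.72505]
 [536.6907  155.1765 ]
 [595.26575 156.91356]
 [594.9232  168.46211]]
barD 177 [0.5658 0.1629 0.0559] 0.0561 [array([566.1, 163.2]), array([58.2, 14.3]), np.float64(1.7)]
yoke 2698 [ 0.5913 -0.1667  0.1507] 0.1508 [array([ 593.4, -169.5]), array([180.1,  82.1]), np.float64(82.8)]
yokeall 3076 [ 0.5915 -0.167   0.1518] 0.1511 [array([ 593.4, -169.5]), array([180.1,  82.1]), np.float64(82.8)]
seat 297 [ 0.5927 -0.168   0.159 ] 0.1588 [array([ 593.4, -168.7]), array([42.3, 43.3]), np.float64(26.1)]
tang 31 [ 0.5922 -0.167   0.1752] 0.1757 [array([ 593.4, -167.9]), array([ 7.4, 14.4]), np.float64(44.7)]
round 267 [0.4847 0.1616 0.0238] 0.0217 [array([485. , 162.2]), array([41.7, 42.2]), np.float64(27.6)]
ring 79 [0.6419 0.1594 0.012 ] 0.0121 [array([642.1, 159.5]), array([29.8, 29.4]), np.float64(90.0)]
green 180 [0.5443 0.0726 0.0539] 0.0563 [array([545.4,  72.6]), array([30.4, 58.8]), np.float64(48.4)]
```

View pics/crop1.png

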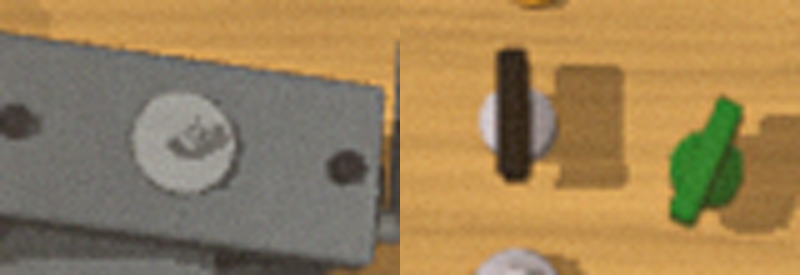

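Depth gives the knob at (566,163) with its bar at 1.7°, the screw at (593,−168), mill y at 82.8° and the tang at about 134.7°. I'll grasp with yaw near 3.17, which leaves joint 6 room for the clockwise turn. First move: over the knob.

```bash
python3 -m creep '{"translation":[[60,125,60],[60,125,60],[60,125,60],[60,125,60],[60,125,60]],"yaw":[0.54,0.54,0.54,0.54,0.54],"gripper":[120,120,120,120,120]}' 40
python3 -m creep '{"translation":[[64,132,0],[64,132,0],[64,132,0],[64,132,0],[64,132,0]],"yaw":[0.54,0.54,0.54,0.54,0.54],"gripper":[120,120,120,120,120]}'
python3 -m creep '{"translation":[[64,132,0],[64,132,0],[64,132,0],[64,132,0],[64,132,0]],"yaw":[0.54,0.54,0.54,0.54,0.54],"gripper":[120,120,120,120,120]}'
python3 -m creep '{"translation":[[64,132,0],[64,132,0],[64,132,0],[64,132,0],[64,132,0]],"yaw":[0.54,0.54,0.54,0.54,0.54],"gripper":[120,120,120,120,120]}'
```

```text
time_s: 0.57
ee_pos: [0.3113, -0.3624, 0.2479]
eef_rot: [3.139, 0.001, 1.021]
force: [-0.1, -1.0, 0.4]
grip_width: 0.064
time_s: 0.98
ee_pos: [0.3766, -0.2271, 0.2481]
eef_rot: [3.138, 0.0, 1.572]
force: [-0.8, -0.2, 0.0]
grip_width: 0.0496
time_s: 1.4
ee_pos: [0.4418, -0.0916, 0.2479]
eef_rot: [3.138, -0.0, 2.123]
force: [-0.5, -0.3, 0.1]
grip_width: 0.0497
time_s: 1.82
ee_pos: [0.5067, 0.0441, 0.2472]
eef_rot: [3.138, -0.001, 2.674]
force: [-0.8, -0.6, 0.4]
grip_width: 0.0496
```

```bash
python3 -m creep '{"translation":[[59,119,-80],[59,119,-80],[59,119,-80],[59,119,-80],[59,119,-80]],"yaw":[0.497,0.497,0.497,0.497,0.497],"gripper":[120,120,120,120,120]}'
python3 - <<'E'
from h import *
import time
c,K,d,W=cam('wrist'); o=ctrl.get_obs(); print(o['ee_pos'],o['eef_rot'])
save('w1',c['pixels'])
v,u=np.mgrid[0:400,0:640]; uv=np.c_[u.ravel(),v.ravel()]; P=bydepth(uv,c,K,d,W)
b=c['pixels'].reshape(-1,3).max(1)<70
for nm,k in (('bartop',(np.abs(P[:,2]-.056)<.004)&b&(np.hypot(P[:,0]-.566,P[:,1]-.163)<.045)),('hub',(np.abs(P[:,2]-.027)<.004)&~b&(np.hypot(P[:,0]-.566,P[:,1]-.163)<.03))):
    if k.sum()<5: print(nm,k.sum()); continue
    r=cv2.minAreaRect((P[k,:2]*1000).astype(np.float32)); print(nm,k.sum(),r,np.median(P[k,2]))
E
```

```text
time_s: 2.23
ee_pos: [0.5651, 0.1667, 0.1624]
eef_rot: [3.138, -0.008, -3.101]
force: [-1.3, 0.6, -0.1]
grip_width: 0.0497
[0.56506979 0.16486921 0.16437906] [ 3.13853319 -0.00582156 -3.10702953]
bartop 605 ((565.9067993164062, 162.93856811523438), (57.169639587402344, 12.53772258758545), 2.4392149448394775) 0.05603460527709031
hub 351 ((564.2479248046875, 164.40283203125), (35.391937255859375, 40.95734786987305), 67.29522705078125) 0.027199098836254765
```

View pics/w1.png

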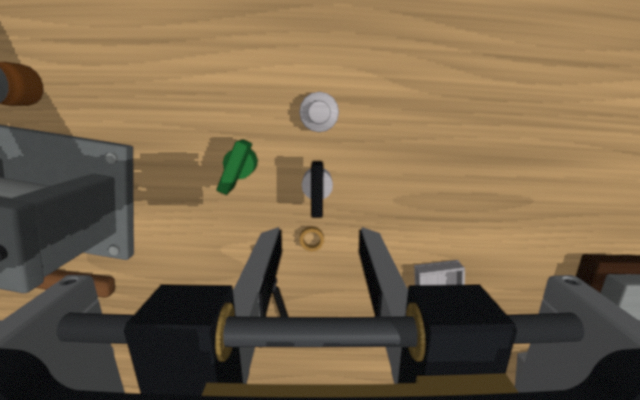

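The wrist view shows the bar knob at (317,188) between the open fingers' line, with the ring at (312,238) and the round knob at (319,112). The depth fit agrees: (566,163), 2°. Descending now.

```bash
python3 -m creep '{"translation":[[1,-2,-40],[1,-2,-80],[1,-2,-90],[1,-2,-90],[1,-2,-90]],"yaw":[0,0,0,0,0],"gripper":[120,120,120,120,120]}'
python3 -m creep '{"translation":[[0,0,0],[0,0,0],[0,0,0]],"yaw":[0,0,0],"gripper":[120,120,120]}'
```

```text
time_s: 2.7
ee_pos: [0.5668, 0.1625, 0.0763]
eef_rot: [3.138, -0.004, -3.108]
force: [-0.2, -0.3, 0.5]
grip_width: 0.0498
time_s: 2.95
ee_pos: [0.5677, 0.1626, 0.0783]
eef_rot: [3.138, -0.001, -3.109]
force: [-0.7, 0.7, -0.7]
grip_width: 0.0494
```

```bash
python3 -m creep '{"translation":[[-2,0,-15],[-2,0,-30],[-2,0,-30],[-2,0,-30],[-2,0,-30]],"yaw":[0,0,0,0,0],"gripper":[120,120,120,120,120]}'
python3 -m creep '{"translation":[[0,0,0],[0,0,0],[0,0,0],[0,0,0],[0,0,0]],"yaw":[0,0,0,0,0],"gripper":[255,255,255,255,255]}' 40
python3 -m creep '{"translation":[[0,0,0],[0,0,0],[0,0,0],[0,0,0],[0,0,0]],"yaw":[0,0,0,0,0],"gripper":[255,255,255,255,255]}' 40
```

```text
time_s: 3.37
ee_pos: [0.5662, 0.1627, 0.0495]
eef_rot: [3.138, -0.0, -3.109]
force: [-0.4, -0.1, 1.1]
grip_width: 0.0501
time_s: 3.78
ee_pos: [0.5662, 0.1628, 0.0497]
eef_rot: [3.137, 0.0, -3.109]
force: [-0.1, 0.2, -0.1]
grip_width: 0.0195
time_s: 4.2
ee_pos: [0.5662, 0.1627, 0.0497]
eef_rot: [3.137, 0.0, -3.109]
force: [-0.4, 0.3, -1.0]
grip_width: 0.0004
```

The fingers shut on nothing (0.4 mm). I'll look before doing anything else.

```bash
python3 - <<'E'
from h import *
o=ctrl.get_obs(); print(o['grip_width'],o['force'])
c,K,d,W=cam('wrist'); c2,K2,d2,W2=cam('top')
a=cv2.resize(c2['pixels'][140:280,200:360],(640,560))
save('w2',cv2.resize(np.vstack([c['pixels'],a]),(400,600)) if 0 else np.hstack([cv2.resize(c['pixels'],(480,300)),cv2.resize(c2['pixels'][150:270,220:340],(300,300))]))
E
```

```text
0.00035507450539421284 [-0.44105367  0.31769641 -1.04857052]
```

View pics/w2.png

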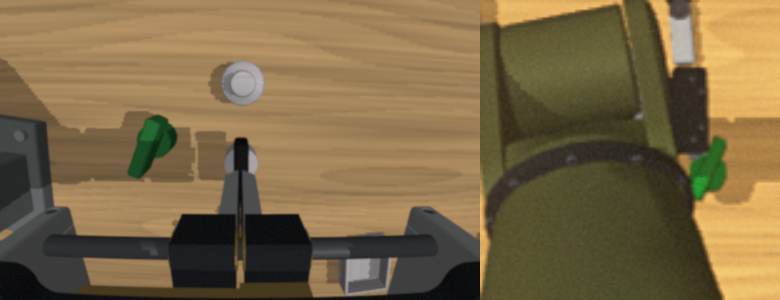

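```bash
python3 - <<'E'
from h import *
o=ctrl.get_obs()
c,K,d,W=cam('wrist'); print(o['ee_pos'],o['eef_rot'])
px=c['pixels']
for u in (310,320,330):
  for v in range(175,290,8):
    p=bydepth([(u,v)],c,K,d,W)[0]; print(u,v,px[v,u],p.round(4))
save('w3',cv2.resize(px[160:300,250:400],None,fx=4,fy=4))
E
```

```text
[0.56620657 0.16277469 0.0496672 ] [ 3.13748386e+00  6.74457491e-06 -3.10859455e+00]
310 175 [171 138  94] [5.379e-01 1.536e-01 5.000e-04]
310 183 [168 136  93] [0.5447 0.1537 0.0013]
310 191 [105  89  68] [ 0.5524  0.1539 -0.0011]
310 199 [83 82 83] [0.5524 0.1545 0.0223]
310 207 [106 102 104] [0.5572 0.1548 0.0277]
310 215 [107 104 106] [0.5641 0.1549 0.0269]
310 223 [109 106 108] [0.5705 0.1551 0.0278]
310 231 [78 79 80] [0.5567 0.1561 0.0758]
310 239 [76 76 79] [0.5564 0.1565 0.0881]
310 247 [77 79 79] [0.556  0.1568 0.0994]
310 255 [76 77 78] [0.5561 0.157  0.1084]
310 263 [76 77 77] [0.5563 0.1572 0.1165]
310 271 [77 78 79] [0.5557 0.1575 0.1249]
310 279 [78 77 78] [0.5565 0.1576 0.1305]
310 287 [20 21 23] [0.5317 0.1583 0.174 ]
320 175 [170 137  95] [ 0.538  0.162 -0.001]
320 183 [91 74 51] [0.5373 0.1619 0.0293]
320 191 [12 13 11] [0.5375 0.1618 0.0511]
320 199 [17 18 20] [0.4821 0.1592 0.2487]
320 207 [12 11 17] [0.5474 0.1621 0.0559]
320 215 [19 19 23] [0.5533 0.1623 0.0557]
320 223 [16 17 19] [0.559  0.1625 0.0559]
320 231 [15 15 16] [0.5577 0.1624 0.073 ]
320 239 [13 13 1
[... 234 characters left out ...]
]
320 287 [57 48 33] [0.5615 0.1623 0.1291]
330 175 [169 138  94] [ 5.376e-01  1.705e-01 -4.000e-04]
330 183 [161 130  89] [5.443e-01 1.708e-01 4.000e-04]
330 191 [76 62 48] [0.5392 0.169  0.0441]
330 199 [34 35 35] [0.5419 0.1687 0.0547]
330 207 [60 57 58] [0.5477 0.169  0.0545]
330 215 [60 59 61] [0.5533 0.1692 0.055 ]
330 223 [61 58 61] [0.5594 0.1695 0.0544]
330 231 [78 78 78] [0.5564 0.1686 0.0754]
330 239 [76 78 78] [0.5558 0.1681 0.0886]
330 247 [78 78 80] [0.5555 0.1677 0.0998]
330 255 [77 78 78] [0.5553 0.1673 0.1094]
330 263 [76 78 79] [0.556  0.1671 0.1164]
330 271 [78 79 79] [0.5563 0.1669 0.1234]
330 279 [75 77 78] [0.5556 0.1666 0.1314]
330 287 [15 16 17] [0.5319 0.164  0.1736]
```

View pics/w3.png

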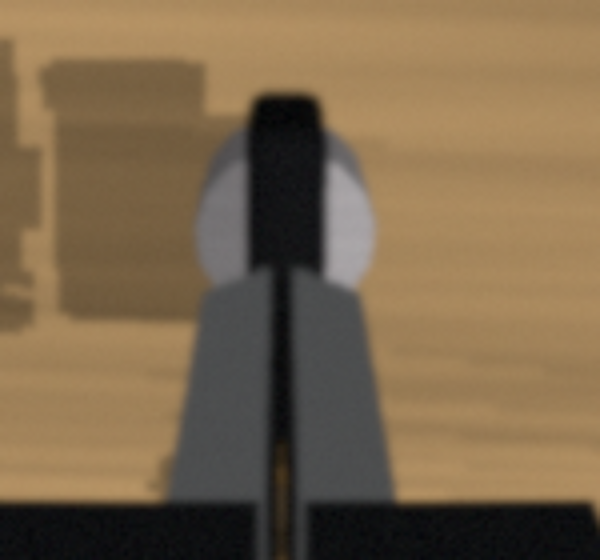

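The close-up shows the closed fingers ending at about (285,270) of the crop, above the bar's top. Depth puts the tips near z 0.066 rather than 0.031, while the bar (0.056) and bench (0.000) read correctly. I'll reopen and measure the tip height directly.

```bash
cat > tips.py <<'E'
from h import *
o=ctrl.get_obs(); c,K,d,W=cam('wrist')
v,u=np.mgrid[150:300,180:460]; uv=np.c_[u.ravel(),v.ravel()]; P=bydepth(uv,c,K,d,W)
L=(P-o['ee_pos']); k=(P[:,2]>.03)&(P[:,2]<.3)&(np.abs(L[:,0])<.02)&(np.abs(L[:,1])<.06)&(c['pixels'][150:300,180:460].reshape(-1,3).min(1)>55)&(c['pixels'][150:300,180:460].reshape(-1,3).max(1)<105)
print('t',o['time_s'],'ee',o['ee_pos'].round(4),o['grip_width'])
for nm,s in(('-y',L[:,1]<0),('+y',L[:,1]>0)):
    q=P[k&s]; i=np.argsort(uv[k&s][:,1]); q=q[np.argsort(q[:,2])]; print(nm,len(q)); print(q[:200:20].round(4))
E
python3 tips.py
python3 -m creep '{"translation":[[0,0,0],[0,0,0],[0,0,0],[0,0,0],[0,0,0]],"yaw":[0,0,0,0,0],"gripper":[146,146,146,146,146]}'
python3 tips.py
```

```text
t 4.35 ee [0.5663 0.1628 0.0497] 0.0003610285442680973
-y 1144
[[0.5562 0.1561 0.0525]
 [0.562  0.1563 0.0547]
 [0.5567 0.1598 0.0739]
 [0.5572 0.153  0.0766]
 [0.557  0.1506 0.0786]
 [0.5578 0.1605 0.0806]
 [0.5569 0.1502 0.082 ]
 [0.5565 0.1557 0.0839]
 [0.5563 0.1599 0.0854]
 [0.5566 0.1529 0.0866]]
+y 1136
[[0.551  0.1691 0.0535]
 [0.5567 0.1693 0.0558]
 [0.5565 0.1674 0.074 ]
 [0.5564 0.1679 0.0772]
 [0.5565 0.1648 0.0789]
 [0.5562 0.1672 0.0809]
 [0.5566 0.1683 0.0828]
 [0.5564 0.1713 0.0844]
 [0.5564 0.1647 0.0862]
 [0.5563 0.1658 0.0879]]
time_s: 4.82
ee_pos: [0.5663, 0.1627, 0.0497]
eef_rot: [3.138, 0.0, -3.109]
force: [1.0, -0.4, -1.2]
grip_width: 0.0306
t 4.8167 ee [0.5663 0.1627 0.0497] 0.030606286092043664
-y 1377
[[0.5515 0.156  0.0533]
 [0.5489 0.156  0.0544]
 [0.5569 0.1415 0.0732]
 [0.557  0.1436 0.0761]
 [0.5574 0.1438 0.0783]
 [0.5571 0.1428 0.0804]
 [0.5572 0.14   0.082 ]
 [0.5569 0.1408 0.0841]
 [0.5568 0.1392 0.0858]
 [0.5566 0.1383 0.0879]]
+y 1367
[[0.5667 0.1698 0.0534]
 [0.5556 0.1693 0.0548]
 [0.5562 0.1787 0.0737]
 [0.5558 0.1802 0.0776]
 [0.5557 0.1863 0.0791]
 [0.5562 0.1811 0.0812]
 [0.5552 0.1869 0.0832]
 [0.555  0.1836 0.0853]
 [0.5546 0.1857 0.0873]
 [0.5551 0.1849 0.0893]]
```

The finger tips are at about z 0.071 with the reported TCP at 0.050. So they end roughly 21 mm behind the reported TCP instead of 19 mm ahead, and I'll trust the measured geometry. I'll lower in stages, watching force and tip height.

```bash
python3 -m creep '{"translation":[[0,0,-8],[0,0,-16],[0,0,-24],[0,0,-30],[0,0,-30]],"yaw":[0,0,0,0,0],"gripper":[146,146,146,146,146]}'
python3 -m creep '{"translation":[[0,0,0],[0,0,0]],"yaw":[0,0],"gripper":[146,146]}'
python3 - <<'E'
from h import *
o=ctrl.get_obs(); c,K,d,W=cam('wrist'); print(o['ee_pos'],o['force'])
v,u=np.mgrid[150:320,180:460]; uv=np.c_[u.ravel(),v.ravel()]; P=bydepth(uv,c,K,d,W)
for y in (.142,.184):
    k=(np.abs(P[:,1]-y)<.004)&(P[:,0]>.553)&(P[:,0]<.561)&(P[:,2]>.012); print(y,np.sort(P[k,2])[:6])
save('w4',cv2.resize(c['pixels'][160:320,220:420],None,fx=3,fy=3))
E
```

```text
time_s: 5.28
ee_pos: [0.5653, 0.1625, 0.0177]
eef_rot: [3.138, -0.003, -3.109]
force: [0.0, -0.2, 0.4]
grip_width: 0.0401
time_s: 5.45
ee_pos: [0.5652, 0.1625, 0.0175]
eef_rot: [3.138, -0.003, -3.109]
force: [0.5, -0.2, 0.6]
grip_width: 0.0403
[0.56519375 0.16251581 0.01749769] [ 0.46600954 -0.1712224   0.60849477]
0.142 [0.03607    0.03663431 0.03814593 0.03830126 0.03840517 0.03863009]
0.184 [0.03681431 0.03783041 0.03812598 0.03832625 0.03876192 0.03898344]
```

View pics/w4.png

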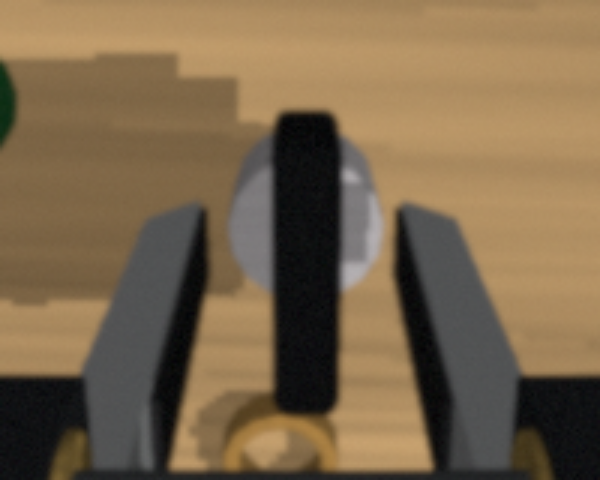

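The fingers now straddle the bar, with tips at crop (200,210) and (405,210) and z about 0.037. Down 7 mm more, then grip.

```bash
python3 -m creep '{"translation":[[1,0.5,-4],[1,0.5,-7],[1,0.5,-7],[1,0.5,-7]],"yaw":[0,0,0,0],"gripper":[146,146,146,146]}'
python3 -m creep '{"translation":[[0,0,0],[0,0,0],[0,0,0],[0,0,0],[0,0,0]],"yaw":[0,0,0,0,0],"gripper":[255,255,255,255,255]}' 40
python3 -m creep '{"translation":[[0,0,0],[0,0,0],[0,0,0]],"yaw":[0,0,0],"gripper":[255,255,255]}' 40
```

```text
time_s: 5.83
ee_pos: [0.5663, 0.163, 0.0106]
eef_rot: [3.138, -0.003, -3.109]
force: [-0.4, 0.0, -0.4]
grip_width: 0.0401
time_s: 6.25
ee_pos: [0.5663, 0.163, 0.0106]
eef_rot: [3.138, -0.003, -3.109]
force: [0.0, 0.2, -1.4]
grip_width: 0.0136
time_s: 6.5
ee_pos: [0.5662, 0.1631, 0.0106]
eef_rot: [3.138, -0.003, -3.109]
force: [0.6, 0.5, -0.5]
grip_width: 0.014
```

Gripped at 14.0 mm. Lifting straight up, then carrying it over to the screw.

```bash
python3 -m creep '{"translation":[[0,0,15],[0,0,45],[0,0,85],[0,0,125],[0,0,125]],"yaw":[0,0,0,0,0],"gripper":[255,255,255,255,255]}' 40
python3 -m creep '{"translation":[[0,0,40],[0,0,80],[0,0,115],[0,0,115],[0,0,115]],"yaw":[0,0,0,0,0],"gripper":[255,255,255,255,255]}'
python3 -m creep '{"translation":[[3,-30,0],[6,-65,0],[9,-100,0],[12,-135,0],[15,-170,0]],"yaw":[-0.05,-0.1,-0.15,-0.2,-0.2],"gripper":[255,255,255,255,255]}'
python3 - <<'E'
from h import *
print(ctrl.get_obs()['ee_pos'],ctrl.get_obs()['grip_width'])
E
```

```text
time_s: 6.92
ee_pos: [0.5692, 0.1637, 0.1437]
eef_rot: [3.136, 0.008, -3.109]
force: [1.2, -0.1, 0.2]
grip_width: 0.0139
time_s: 7.33
ee_pos: [0.5697, 0.1638, 0.2604]
eef_rot: [3.135, 0.012, -3.109]
force: [-0.1, -0.6, -2.4]
grip_width: 0.0136
time_s: 7.75
ee_pos: [0.5841, -0.0077, 0.2582]
eef_rot: [3.136, 0.009, 2.972]
force: [0.3, -0.2, -1.9]
grip_width: 0.0141
[ 0.58409438 -0.00767854  0.25821689] 0.014097809088453811
```

```bash
cat > seat.py <<'E'
from h import *
o=ctrl.get_obs(); c,K,d,W=cam('wrist'); print('ee',o['ee_pos'].round(4),o['eef_rot'].round(3))
v,u=np.mgrid[0:400,0:640]; uv=np.c_[u.ravel(),v.ravel()]; P=bydepth(uv,c,K,d,W); ok=c['depth'].ravel()>.05
near=np.hypot(P[:,0]-.593,P[:,1]+.168)
for nm,a,b,r in(('seat',.156,.161,.026),('tang',.170,.1765,.014),('tangall',.163,.184,.014),('pilot',.1775,.183,.012),('yoke',.147,.153,.12)):
    k=ok&(P[:,2]>a)&(P[:,2]<b)&(near<r)
    if k.sum()<5: print(nm,k.sum()); continue
    q=(P[k,:2]*1000).astype(np.float32); r=cv2.minAreaRect(q); print(nm,k.sum(),q.mean(0).round(1),np.median(P[k,2]).round(4),[np.round(x,1) for x in r], 'px',uv[k].mean(0).round())
E
python3 seat.py
```

```text
ee [ 0.5841 -0.0077  0.2582] [3.136 0.009 2.972]
seat 1018 [ 591.7 -167. ] 0.1582 [array([ 592.7, -168.7]), array([43.3, 43.4]), np.float64(6.0)] px [175. 221.]
tang 86 [ 591.9 -167.4] 0.1739 [array([ 593.1, -169.1]), array([ 8.3, 15.1]), np.float64(44.2)] px [168. 227.]
tangall 158 [ 591.6 -166.7] 0.1738 [array([ 593. , -168.9]), array([ 8.3, 15.5]), np.float64(44.2)] px [169. 226.]
pilot 24 [ 592.5 -168.2] 0.1788 [array([ 592.5, -168.2]), array([5.6, 3.5]), np.float64(31.8)] px [165. 230.]
yoke 8876 [ 590.7 -164.9] 0.1502 [array([ 592.9, -168.8]), array([180.2,  79.3]), np.float64(82.8)] px [180. 217.]
```

The wrist view agrees with the top view: seat centre (593,−168.7), tang at 134.2°, mill y at 82.8°. Now going above it with the bar about 25° anticlockwise of the tang.

```bash
python3 -m creep '{"translation":[[2,-35,0],[4,-75,0],[6,-115,0],[9,-150,0],[9,-161,0]],"yaw":[-0.05,-0.1,-0.15,-0.18,-0.18],"gripper":[255,255,255,255,255]}'
python3 -m creep '{"translation":[[0,0,-15],[0,0,-30],[0,0,-45],[0,0,-55],[0,0,-55]],"yaw":[0,0,0,0,0],"gripper":[255,255,255,255,255]}'
python3 -m creep '{"translation":[[0,0,0],[0,0,0]],"yaw":[0,0],"gripper":[255,255]}'
python3 - <<'E'
from h import *
o=ctrl.get_obs(); c,K,d,W=cam('wrist'); print('ee',o['ee_pos'],o['eef_rot'],o['moment'])
c2,K2,d2,W2=cam('side')
save('w5',np.hstack([cv2.resize(c['pixels'][150:350,220:420],(400,400)),cv2.resize(c2['pixels'][60:180,300:420],(400,400))]))
E
```

```text
time_s: 8.22
ee_pos: [0.5926, -0.1784, 0.2553]
eef_rot: [3.138, 0.006, 2.785]
force: [-1.1, -0.8, -1.8]
grip_width: 0.0138
time_s: 8.63
ee_pos: [0.5916, -0.1775, 0.1968]
eef_rot: [3.138, 0.0, 2.786]
force: [0.3, 0.1, -2.2]
grip_width: 0.0135
time_s: 8.8
ee_pos: [0.5916, -0.1772, 0.1967]
eef_rot: [3.138, -0.0, 2.786]
force: [0.8, 0.1, -1.4]
grip_width: 0.0138
ee [ 0.59155843 -0.17720211  0.19673358] [ 3.13792803e+00 -1.72274747e-04  2.78638091e+00] [ 0.0119275  -0.160422   -0.02742189]
```

View pics/w5.png

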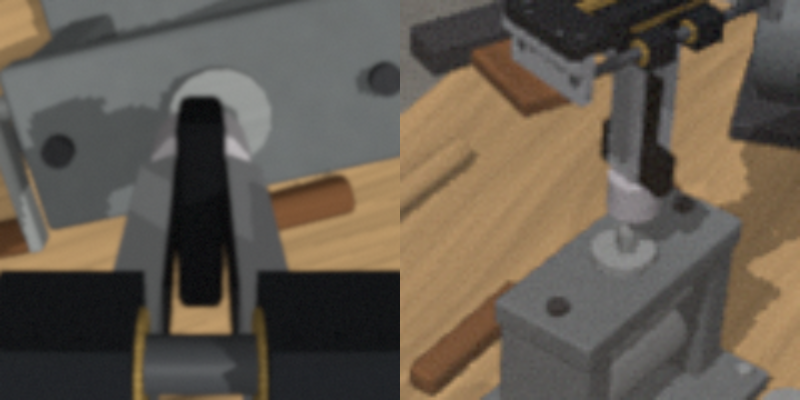

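The side view shows the knob hanging just above the tang and off to one side, because the arm was still moving when that call began (y −177 against the −168.7 wanted). Correcting now.

```bash
python3 -m creep '{"translation":[[1.4,8.5,2],[1.4,8.5,2],[1.4,8.5,2],[1.4,8.5,2],[1.4,8.5,2]],"yaw":[0,0,0,0,0],"gripper":[255,255,255,255,255]}'
python3 - <<'E'
from h import *
o=ctrl.get_obs(); c,K,d,W=cam('wrist'); print('ee',o['ee_pos'],o['eef_rot'],o['moment'])
v,u=np.mgrid[0:400,0:640]; uv=np.c_[u.ravel(),v.ravel()]; P=bydepth(uv,c,K,d,W); b=c['pixels'].reshape(-1,3).max(1)<50
e=o['ee_pos']; dz=e[2]-.0106
k=b&(np.abs(P[:,2]-dz-.056)<.004)&(np.hypot(*(P[:,:2]-e[:2]).T)<.034)
r=cv2.minAreaRect((P[k,:2]*1000).astype(np.float32)); print('bar',k.sum(),r,np.median(P[k,2])-dz)
c2,K2,d2,W2=cam('side')
# side view: knob hub bottom / pilot alignment
save('s6',cv2.resize(c2['pixels'][80:170,320:420],(800,600)[::1]))
E
```

```text
time_s: 9.32
ee_pos: [0.5932, -0.169, 0.1995]
eef_rot: [3.138, 0.001, 2.786]
force: [0.3, -0.1, -1.8]
grip_width: 0.0138
ee [ 0.59321568 -0.16895538  0.19952783] [3.13798270e+00 1.34658674e-03 2.78620528e+00] [-0.00719145 -0.17779493  0.0168627 ]
bar 2116 ((592.447265625, -168.70578002929688), (15.929794311523438, 57.48062515258789), 72.21923828125) 0.05602084502174973
```

View pics/s6.png

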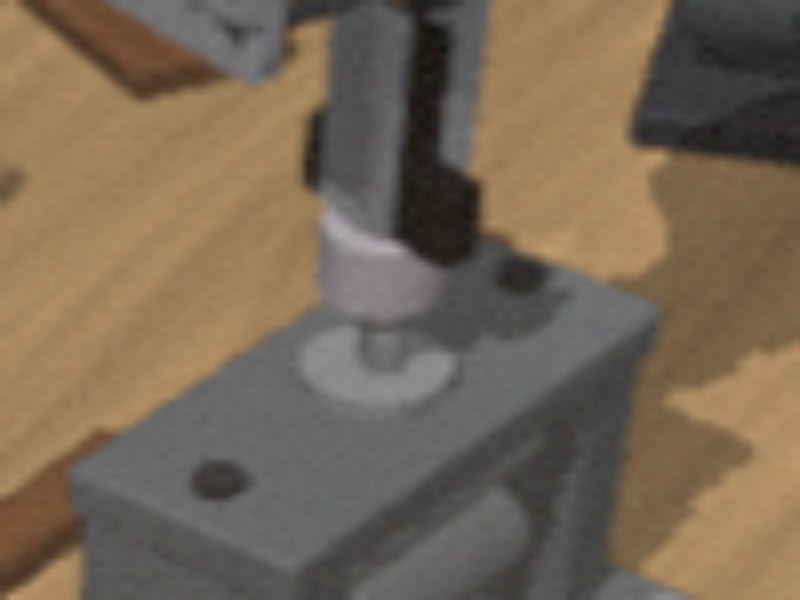

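The side view shows the hub at crop (380,280) directly over the tang at (380,345). Lowering gently.

```bash
python3 -m creep '{"translation":[[0.3,0,-4],[0.3,0,-8],[0.3,0,-11],[0.3,0,-13],[0.3,0,-13]],"yaw":[0,0,0,0,0],"gripper":[255,255,255,255,255]}'
python3 -m creep '{"translation":[[0,0,-0.5],[0,0,-1],[0,0,-1.5],[0,0,-2],[0,0,-2]],"yaw":[0,0,0,0,0],"gripper":[255,255,255,255,255]}'
```

```text
time_s: 9.83
ee_pos: [0.5933, -0.169, 0.1857]
eef_rot: [3.138, 0.0, 2.786]
force: [0.3, -0.3, -1.4]
grip_width: 0.0135
time_s: 10.25
ee_pos: [0.5934, -0.169, 0.1842]
eef_rot: [3.138, 0.001, 2.786]
force: [-1.0, 0.7, 2.8]
grip_width: 0.0138
```

Contact at the expected height with about 4.5 N, so it is resting on the tang with the pilot in the bore. Turning clockwise slowly.

```bash
python3 -m creep '{"translation":[[0,0,-0.5],[0,0,-0.5],[0,0,-0.5],[0,0,-0.5],[0,0,-0.5]],"yaw":[-0.03,-0.06,-0.09,-0.12,-0.15],"gripper":[255,255,255,255,255]}'
python3 -m creep '{"translation":[[0,0,-0.5],[0,0,-0.5],[0,0,-0.5],[0,0,-0.5],[0,0,-0.5]],"yaw":[-0.03,-0.06,-0.09,-0.12,-0.15],"gripper":[255,255,255,255,255]}'
```

```text
time_s: 10.67
ee_pos: [0.5936, -0.1691, 0.1842]
eef_rot: [3.138, 0.002, 2.635]
force: [-0.6, -0.9, 2.1]
grip_width: 0.014
time_s: 11.08
ee_pos: [0.5936, -0.1694, 0.184]
eef_rot: [3.138, 0.003, 2.483]
force: [-1.2, -1.3, 2.0]
grip_width: 0.0133
```

```bash
python3 -m creep '{"translation":[[-0.3,0.2,-0.8],[-0.3,0.2,-1],[-0.3,0.2,-1.2],[-0.3,0.2,-1.4],[-0.3,0.2,-1.6]],"yaw":[-0.02,-0.04,-0.06,-0.08,-0.1],"gripper":[255,255,255,255,255]}'
python3 -m creep '{"translation":[[0,0,-0.8],[0,0,-1],[0,0,-1.2],[0,0,-1.4],[0,0,-1.6]],"yaw":[-0.01,-0.02,-0.03,-0.04,-0.05],"gripper":[255,255,255,255,255]}'
python3 -c "
from station import ctrl
o=ctrl.get_obs();print(o['force'],o['moment'],o['ee_pos'])"
```

```text
time_s: 11.5
ee_pos: [0.5932, -0.1691, 0.1823]
eef_rot: [3.138, 0.002, 2.381]
force: [-2.3, 1.3, 1.8]
grip_width: 0.0137
time_s: 11.92
ee_pos: [0.5931, -0.169, 0.1805]
eef_rot: [3.138, 0.002, 2.331]
force: [-3.2, 2.2, 0.2]
grip_width: 0.0139
[-3.21421086  2.1555417   0.23934417] [ 0.53050194  0.53344208 -0.00265908] [ 0.59307095 -0.1689622   0.18052572]
```

It is dropping in line (133.6°, already 3.7 mm down). I stop turning here and lower it, easing sideways.

```bash
python3 -m creep '{"translation":[[-0.4,0.3,-1],[-0.4,0.3,-2],[-0.4,0.3,-3],[-0.4,0.3,-4],[-0.4,0.3,-4]],"yaw":[0,0,0,0,0],"gripper":[255,255,255,255,255]}'
python3 -c "
from station import ctrl
o=ctrl.get_obs();print(o['force'],o['moment'],o['ee_pos'])"
```

```text
time_s: 12.33
ee_pos: [0.5927, -0.1687, 0.1762]
eef_rot: [3.138, 0.002, 2.331]
force: [0.4, 1.6, -1.3]
grip_width: 0.0137
[ 0.44685204  1.58730567 -1.25502067] [ 0.13128734 -0.21410515 -0.04831775] [ 0.59270087 -0.16871299  0.17623621]
```

```bash
python3 -m creep '{"translation":[[0,0.2,-1.5],[0,0.2,-3],[0,0.2,-4.5],[0,0.2,-5.5],[0,0.2,-6]],"yaw":[0,0,0,0,0],"gripper":[255,255,255,255,255]}'
python3 -m creep '{"translation":[[0,0,-0.5],[0,0,-1],[0,0,-1.5],[0,0,-2],[0,0,-2]],"yaw":[0,0,0,0,0],"gripper":[255,255,255,255,255]}'
```

```text
time_s: 12.75
ee_pos: [0.5927, -0.1685, 0.17]
eef_rot: [3.139, 0.001, 2.33]
force: [-0.4, -0.1, -1.4]
grip_width: 0.0141
time_s: 13.17
ee_pos: [0.5928, -0.1686, 0.1686]
eef_rot: [3.138, 0.002, 2.331]
force: [-1.5, 1.2, 3.4]
grip_width: 0.0136
```

Fully seated: 0.1686, exactly the predicted height, with about 5 N. Now turning clockwise towards the stop, expected near yaw 1.445.

```bash
cat > m.py <<'E'
from station import ctrl
o=ctrl.get_obs();print('F',o['force'].round(2),'M',o['moment'].round(3),'yaw',o['eef_rot'][2].round(4),'q6',o['qpos'][5].round(3))
E
python3 -m creep '{"translation":[[0,0,-0.3],[0,0,-0.3],[0,0,-0.3],[0,0,-0.3],[0,0,-0.3]],"yaw":[-0.04,-0.08,-0.12,-0.16,-0.2],"gripper":[255,255,255,255,255]}'; python3 m.py
python3 -m creep '{"translation":[[0,0,-0.3],[0,0,-0.3],[0,0,-0.3],[0,0,-0.3],[0,0,-0.3]],"yaw":[-0.04,-0.08,-0.12,-0.16,-0.2],"gripper":[255,255,255,255,255]}'; python3 m.py
```

```text
time_s: 13.58
ee_pos: [0.5929, -0.1684, 0.1686]
eef_rot: [3.138, 0.002, 2.129]
force: [-0.0, 1.2, 1.8]
grip_width: 0.0137
F [-0.02  1.21  1.76] M [ 0.332 -0.016  0.161] yaw 2.1289 q6 -0.895
time_s: 14.0
ee_pos: [0.5931, -0.1683, 0.1686]
eef_rot: [3.137, 0.002, 1.927]
force: [-0.5, 1.4, 2.5]
grip_width: 0.0137
F [-0.46  1.36  2.5 ] M [ 0.181 -0.005  0.13 ] yaw 1.9271 q6 -0.693
```

```bash
python3 -m creep '{"translation":[[-0.2,-0.1,-0.3],[-0.2,-0.1,-0.3],[-0.2,-0.1,-0.3],[-0.2,-0.1,-0.3],[-0.2,-0.1,-0.3]],"yaw":[-0.04,-0.08,-0.12,-0.16,-0.2],"gripper":[255,255,255,255,255]}'; python3 m.py
python3 -m creep '{"translation":[[-0.1,-0.1,-0.3],[-0.1,-0.1,-0.3],[-0.1,-0.1,-0.3],[-0.1,-0.1,-0.3],[-0.1,-0.1,-0.3]],"yaw":[-0.04,-0.08,-0.12,-0.16,-0.18],"gripper":[255,255,255,255,255]}'; python3 m.py
```

```text
time_s: 14.42
ee_pos: [0.5933, -0.1682, 0.1686]
eef_rot: [3.136, 0.003, 1.726]
force: [1.8, 1.4, 2.5]
grip_width: 0.0136
F [1.81 1.4  2.53] M [ 0.249 -0.322  0.117] yaw 1.7255 q6 -0.491
time_s: 14.83
ee_pos: [0.5935, -0.1682, 0.1686]
eef_rot: [3.135, 0.003, 1.544]
force: [1.5, 0.9, 1.9]
grip_width: 0.0136
F [1.53 0.91 1.91] M [ 0.235 -0.245  0.134] yaw 1.5437 q6 -0.308
```

```bash
python3 -m creep '{"translation":[[0,0,0],[0,0,0],[0,0,0],[0,0,0]],"yaw":[-0.01,-0.02,-0.03,-0.04],"gripper":[255,255,255,255]}'; python3 m.py
```

```text
time_s: 15.17
ee_pos: [0.5935, -0.1682, 0.1686]
eef_rot: [3.135, 0.003, 1.503]
force: [1.1, 0.6, 0.6]
grip_width: 0.0136
F [1.09 0.62 0.63] M [ 0.116 -0.221  0.104] yaw 1.5033 q6 -0.267
```

```bash
python3 -m creep '{"translation":[[0,0,0],[0,0,0],[0,0,0],[0,0,0]],"yaw":[-0.01,-0.02,-0.03,-0.04],"gripper":[255,255,255,255]}'; python3 m.py
python3 -m creep '{"translation":[[0,0,0],[0,0,0],[0,0,0]],"yaw":[-0.01,-0.02,-0.02],"gripper":[255,255,255]}'; python3 m.py
```

```text
time_s: 15.5
ee_pos: [0.5935, -0.1682, 0.1686]
eef_rot: [3.135, 0.003, 1.462]
force: [0.9, 0.7, 0.4]
grip_width: 0.0138
F [0.86 0.7  0.43] M [ 0.162 -0.257  0.141] yaw 1.4623 q6 -0.226
time_s: 15.75
ee_pos: [0.5936, -0.1682, 0.1686]
eef_rot: [3.135, 0.003, 1.441]
force: [0.7, 0.3, -0.4]
grip_width: 0.0137
F [ 0.68  0.3  -0.42] M [ 0.146 -0.248  0.137] yaw 1.4414 q6 -0.205
```

Still turning at screw friction (0.13 N·m). There is play between bore and tang, so the stop comes a few degrees later.

```bash
python3 -m creep '{"translation":[[0,0,0],[0,0,0],[0,0,0]],"yaw":[-0.01,-0.02,-0.02],"gripper":[255,255,255]}'; python3 m.py
python3 -m creep '{"translation":[[0,0,0],[0,0,0],[0,0,0]],"yaw":[-0.01,-0.02,-0.02],"gripper":[255,255,255]}'; python3 m.py
```

```text
time_s: 16.0
ee_pos: [0.5936, -0.1683, 0.1686]
eef_rot: [3.135, 0.003, 1.421]
force: [1.8, 0.8, 1.4]
grip_width: 0.0137
F [1.78 0.79 1.38] M [ 0.046 -0.27   0.091] yaw 1.4205 q6 -0.184
time_s: 16.25
ee_pos: [0.5936, -0.1682, 0.1686]
eef_rot: [3.135, 0.003, 1.4]
force: [1.1, 1.2, 0.2]
grip_width: 0.014
F [1.06 1.18 0.25] M [ 0.14  -0.296  0.145] yaw 1.3995 q6 -0.163
```

```bash
python3 -m creep '{"translation":[[0,0,0],[0,0,0],[0,0,0]],"yaw":[-0.01,-0.02,-0.02],"gripper":[255,255,255]}'|grep time; python3 m.py
python3 -m creep '{"translation":[[0,0,0],[0,0,0],[0,0,0]],"yaw":[-0.01,-0.01,-0.01],"gripper":[255,255,255]}'|grep time; python3 m.py
```

```text
time_s: 16.5
F [1.7  0.9  0.05] M [ 0.128 -0.305  0.121] yaw 1.3786 q6 -0.142
time_s: 16.75
F [1.79 0.33 0.5 ] M [ 0.189 -0.336  0.131] yaw 1.3686 q6 -0.132
```

```bash
python3 -m creep '{"translation":[[0,0,0],[0,0,0],[0,0,0]],"yaw":[-0.01,-0.015,-0.015],"gripper":[255,255,255]}'|grep time; python3 m.py
python3 -m creep '{"translation":[[0,0,0],[0,0,0],[0,0,0]],"yaw":[-0.01,-0.01,-0.01],"gripper":[255,255,255]}'|grep time; python3 m.py
```

```text
time_s: 17.0
F [ 1.72  0.34 -0.34] M [ 0.068 -0.312  0.134] yaw 1.353 q6 -0.116
time_s: 17.25
F [1.18 0.38 0.71] M [ 0.132 -0.353  0.161] yaw 1.3429 q6 -0.106
```

```bash
cat > bar.py <<'E'
from h import *
o=ctrl.get_obs(); c,K,d,W=cam('wrist'); e=o['ee_pos']
v,u=np.mgrid[0:400,0:640]; uv=np.c_[u.ravel(),v.ravel()]; P=bydepth(uv,c,K,d,W); b=c['pixels'].reshape(-1,3).max(1)<50
k=b&(np.abs(P[:,2]-.214)<.003)&(np.hypot(P[:,0]-.593,P[:,1]+.1685)<.034)
q=(P[k,:2]*1000).astype(np.float32); r=cv2.minAreaRect(q); print('bar',k.sum(),np.round(r[0],1),np.round(r[1],1),r[2], 'yaw deg',np.degrees(o['eef_rot'][2]).round(1), 'z',np.median(P[k,2]).round(4))
l=cv2.fitLine(q,cv2.DIST_L2,0,.01,.01).ravel(); print('line deg',np.degrees(np.arctan2(l[1],l[0]))%180)
ky=(np.abs(P[:,2]-.1505)<.003)&(np.hypot(P[:,0]-.593,P[:,1]+.1685)<.12)
r=cv2.minAreaRect((P[ky,:2]*1000).astype(np.float32)); print('yoke',[np.round(x,1) for x in r])
save('w7',c['pixels'][120:400,180:460])
E
python3 bar.py
```

```text
bar 2152 [ 592.5 -168.7] [59.1 15.8] 75.20763397216797 yaw deg 76.9 z 0.214
line deg 77.40693
yoke [array([ 593.4, -168.9]), array([179.1,  78.7]), np.float64(82.9)]
```

View pics/w7.png

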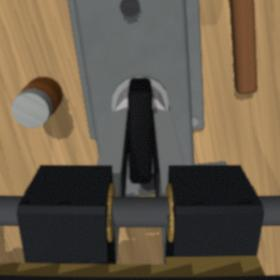

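The bar still follows the gripper (77°, no slip) and the yoke is unmoved at 82.9°. The remaining few degrees are play, so I continue gently until the torque rises.

```bash
python3 -m creep '{"translation":[[0,0,0],[0,0,0],[0,0,0]],"yaw":[-0.01,-0.015,-0.015],"gripper":[255,255,255]}'|grep time; python3 m.py
python3 -m creep '{"translation":[[0,0,0],[0,0,0],[0,0,0]],"yaw":[-0.01,-0.01,-0.01],"gripper":[255,255,255]}'|grep time; python3 m.py
```

```text
time_s: 17.55
F [1.66 0.19 0.16] M [ 0.132 -0.356  0.21 ] yaw 1.3275 q6 -0.091
time_s: 17.8
F [ 2.95 -0.3   0.34] M [ 0.101 -0.39   0.2  ] yaw 1.3174 q6 -0.081
```

```bash
python3 -m creep '{"translation":[[0,0,0],[0,0,0],[0,0,0]],"yaw":[-0.01,-0.01,-0.01],"gripper":[255,255,255]}'|grep time; python3 m.py
python3 -m creep '{"translation":[[0,0,0],[0,0,0],[0,0,0]],"yaw":[-0.01,-0.01,-0.01],"gripper":[255,255,255]}'|grep time; python3 m.py
```

```text
time_s: 18.05
F [ 2.1   1.16 -0.04] M [ 0.126 -0.432  0.239] yaw 1.3074 q6 -0.071
time_s: 18.3
F [1.93 0.49 0.27] M [ 0.111 -0.378  0.306] yaw 1.2974 q6 -0.06
```

The torque has climbed to 0.31 N·m, three times the running friction, so it is at the stop. Releasing and backing straight up.

```bash
python3 -m creep '{"translation":[[0,0,0],[0,0,0],[0,0,0],[0,0,0],[0,0,0]],"yaw":[0,0,0,0,0],"gripper":[146,146,146,146,146]}'
python3 -m creep '{"translation":[[0,0,10],[0,0,30],[0,0,60],[0,0,90],[0,0,90]],"yaw":[0,0,0,0,0],"gripper":[146,146,146,146,146]}'
python3 -m creep '{"translation":[[0,0,0],[0,0,0],[0,0,0]],"yaw":[0,0,0],"gripper":[146,146,146]}'
python3 bar.py
```

```text
time_s: 18.72
ee_pos: [0.5936, -0.1683, 0.1686]
eef_rot: [3.135, 0.003, 1.297]
force: [-0.1, 0.6, -0.0]
grip_width: 0.0395
time_s: 19.13
ee_pos: [0.595, -0.1687, 0.2659]
eef_rot: [3.125, 0.003, 1.297]
force: [-0.1, -0.8, 0.8]
grip_width: 0.0402
time_s: 19.38
ee_pos: [0.5948, -0.1687, 0.2654]
eef_rot: [3.126, 0.003, 1.297]
force: [0.2, 0.8, -0.0]
grip_width: 0.0403
bar 851 [ 593.2 -168.4] [57.8 13. ] 78.4208755493164 yaw deg 74.3 z 0.2141
line deg 78.10819
yoke [array([ 592.8, -168.5]), array([178.8,  79.4]), np.float64(82.6)]
```

View pics/w7.png

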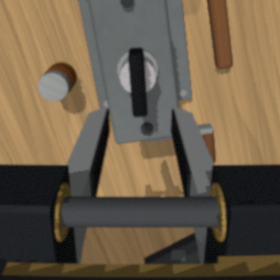

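The knob is seated (bar top at 0.2141 = 0.158 + 0.056) and lies at 78°, about 4.5° past the mill's y axis, which matches the bore/tang play at the stop. Last check is the neighbours, then hand-in.

```bash
python3 - <<'E'
from h import *
z=np.load('/tmp/top0.npz'); c,K,d,W=cam('top')
v,u=np.mgrid[80:290,190:510]; uv=np.c_[u.ravel(),v.ravel()]
A=bydepth(uv,{'depth':z['depth']},z['K'],z['d'],z['W']); B=bydepth(uv,c,K,d,W)
for nm,x,y,r,a,b in(('round',.485,.162,.035,.01,.05),('ring',.642,.159,.025,.005,.03),('green',.545,.073,.045,.02,.08),('jar',.44,-.165,.05,.04,.08),('tray',.70,.31,.07,.008,.05)):
    print(nm,*[ (P[k,:3].mean(0).round(4) if (k:=(np.hypot(P[:,0]-x,P[:,1]-y)<r)&(P[:,2]>a)&(P[:,2]<b)).sum() else None) for P in(A,B)])
o=ctrl.get_obs(); print(o['time_s'],o['force'].round(1),o['joint_vel'].round(3))
ctrl.hand_in()
E
```

```text
round [0.4846 0.1614 0.0237] [0.4845 0.1614 0.0234]
ring [0.642  0.1594 0.0119] [0.6415 0.1595 0.0117]
green [0.5444 0.0724 0.0461] [0.5443 0.0724 0.046 ]
jar [ 0.4635 -0.1848  0.0604] [ 0.4664 -0.178   0.0597]
tray [0.7124 0.3337 0.0182] [0.7117 0.3341 0.0184]
19.4833 [-0.1  1.2 -1. ] [ 0.001  0.001 -0.    -0.002  0.001 -0.001]
the job is handed in; nothing more can be done
```

I picked up the bar knob and set it on the tang with about 5 N. Turning it slowly clockwise, I felt it drop in line, and it seated fully. I then turned it on to the screw's stop, let go, backed off and handed the job in at about 19.5 s.

- **Seating:** the bar top is at z = 0.214 m, exactly the seat height plus 56 mm.
- **Stop:** the torque rose from about 0.13 to 0.31 N·m. After that the bar stopped following the gripper and slipped about 4° in the grip. It rests at 78°, roughly 4.5° clockwise of the mill's y axis. I put that down to the play between bore and tang, but did not check the tang's own angle.
- **Neighbours:** the round knob, ring, green look-alike and tray were unmoved to within 1 mm. The jar's reading differed by 3 to 7 mm, and its measuring patch was off-centre, probably partly hidden by the arm. Nothing came near the jar, but I did not confirm it separately. I did not check the ring clamp or the pliers.
- **First grasp:** it closed on air above the bar. The fingertips sit about 40 mm higher relative to the reported TCP than stated, so I measured them by wrist depth and re-gripped correctly.

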